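True up a mould-box corner with a square

ROBOT

A 7-joint arm with a two-finger parallel gripper is mounted at the origin on a cart in front of the work surface, level with it; the furniture and walls round the work are solid. World frame = base frame: x ahead of the robot, y to its left, z up, the work surface at z = 0. Lengths are in m, angles in rad, forces in N, time in s.
With the tool pointing down it reaches from about 0.4 to 0.85 m from the base axis. Payload 10.4 kg.
Tool frame: the origin (TCP) lies midway between the tips of the shut fingers; the grasp point (between the pads) lies 19 mm behind it; z points along the fingers, y is the line along which they close (so a half turn about z gives the same grasp; the last joint's range is limited). The gripper opens to 87 mm and grips with 3 to 60 N. Pads are 19 mm wide; open, the fingers measure 117 mm over their backs; the gripper's body (75 mm by 190 mm) begins 51 mm behind the grasp point.
Start: joints at [1.244, 0.332, -0.065, 1.46, 0.022, 1.35, -0.088], TCP at [0.187, -0.596, 0.223] pointing down, gripper open.
Joint ranges: [-2.6, 2.6], [-0.5, 2.12], [-1.47, 1.34], [0.16, 2.42], [-1.27, 4.41], [0.06, 2.06], [-2.6, 2.6]. Speed limits (rad/s): [2.22, 2.22, 2.79, 2.79, 3.14, 3.14, 3.14].

INTERFACE

Orientations are given as a unit quaternion [x, y, z, w].
In Python, from bench import sensors, eyes, order gives the robot as it stands.
- The arm moves only by the tool arm_command, never from a script. Its argument "steps" is a list of rows, each an object with "rot": the turn, a rotation vector about the world's x, y, z in degrees, a list of three; "slide": the shift along the world's x, y, z in m, a list of three; "grip": the opening, from 0 (shut) to 1 (fully open). A call has exactly 8 rows; each row shifts and turns the commanded pose from where the row before left it; what a row does not reach is not made up. A row lasts 1/8 s, in which the tool goes at most 62.5 mm and 10.7 degrees, less where a joint would pass 70% of its speed; a pose out of reach is approached as far as the arm can. A call with a gripper value outside its range is refused whole. The fingers move at their own pace and stop on an object; "newtons" is the grip in N (left out, the last holds). Time passes only in rows, so rows that do not move let the fingers close, or fill a call up. It gives the time, the measured TCP pose, the force, the opening and the grip force at its end, in the units of the state.
- sensors.read_state(): the state, without advancing time (a new reading comes with each control period).
- eyes.camera(name): name is "scene" or "top"; returns a dict with "pixels" (400x640x3 uint8, red, green, blue), "intrinsics" (3x3 intrinsics, pixels), "k1" (the pictures are not rectified: a ray, as slopes to the right and down, at radius r is drawn at 1 + k1 r^2 times it, then the intrinsics apply), "pose" (4x4, takes a point from camera to world coordinates). Camera axes: x right, y down, z forward; pixel columns grow to the right and rows downward; lengths in m; the calibration is good to about 2 mm. A picture is of the moment at which its call begins. There is no depth.
- order.close_job(): hands the job in; it is judged then, once.
Trained networks look in a picture, given as the dict that the camera call returned (one of the last four; its "shot" number tells which), for a name from the list of things; names that differ only in an ending like _2 or _b are one class to them, and where a whole thing is asked for, a point or a joint stands for the part that bears it (a point fixed in the world has none). Each returns a list of dicts, best first, with "conf" (0 to 1); they miss things now and then, are a little off and sometimes report something else, mostly with a low value. They report only what shows in the picture. A call takes as long as a camera call.
- eyes.look_for(name, picture): "bbox" ([left, top, right, bottom] in pixels, round what is visible of it).
The state is a dict: "time": time; "joint_positions": joint angles; "joint_vel": joint speeds; "joint_torque": joint torques, N m; "ee_pos": TCP position; "eef_rot": TCP orientation; "ft_force": force on the tool from outside, world axes, zero at the start; "torque": the same for the moment, N m; "width": finger opening in m; "grip_force": force on a finger pad.
Only numpy, scipy, OpenCV 4.12 (cv2) and the standard library are available. Lean on these libraries where they do the work, as an engineer would, in place of code of your own. Each camera call takes 0.05 s, during which the arm holds its last target. There are 200 camera calls.

TASK

Pick up the corner square from the tray by its wooden post and true up the corner of the mould box on the base board: with the held square, push the leaning end board open until the square's two legs sit flush, without gaps, against the back board and the end board, and press gently on both boards at once for about a second. Touch the boards only with the square and never push hard; then leave the square standing on the base board, still flush in the squared corner, and leave the other things on the bench where they are.

Things in the scene. Friction and masses are not known exactly. Their poses are not given: they have to be found in the camera images.
- square_grip (a point): Corner square: loose aluminium L, 0.2-0.33 kg, with an upright wooden post 26 x 26 mm to hold it by. Point on the post's axis, 64 mm above the underside (post free to grip from 30 to 84 mm above it). z up; x, y square to the post's faces and to the legs' outer faces, which lie at x = +32 mm and y = -32 mm. Starts upright on the tray's floor, 2 mm above the bench; tray rim 24 mm high.
- square_corner (a point): Where the planes of the square's two outer leg faces meet, at its underside; axes as square_grip, which is 32 mm to -x, 32 mm to +y and 64 mm up. The legs, 30 mm high and 12 mm thick, run from here to +y and to -x and end 80 mm away; the first 10 mm at the corner are cut away, so the hinge pin is cleared.
- base_board: Plywood base of the mould box, 160 x 170 x 12 mm, fixed on the bench; place and yaw vary. Origin: centre of the underside, z up. Back board's inner face (looks to -x) at about x = +50 mm; end board's inner face, once square (looks to +y), at about y = -55 mm. Each really lies up to 5 mm either side: feel for it. The square goes in with its axes parallel to these and its underside on the base.
- back_clamp: The back board with the two clamps behind it: light wood, 150 mm long (y = -70 to +80 mm), 16 mm thick, top 30 mm above the base's top. Origin and axes as those of base_board; the face is up to 5 mm off, as said there. It stays put under gentle pushing. Friction (about 0.6) on one board, or on the base, can hold the square off the other board.
- end_clamp: The end board with its clamp and upright brass hinge pin (6 mm thick) in the inner corner: light wood, 16 mm thick, top 30 mm above the base's top, reaching 120 mm from the pin to -x. Origin and axes as those of base_board; the pin is up to 5 mm off in y, as said there, and stays put.
- end_board (a joint): Angle of the end board about its upright hinge pin, rad. 0 = square to the back board; negative = free end leans inwards, to +y of the base board (starts at -0.22 to -0.11); positive = opened too far. Stiff friction hinge: it stays where it is left; about 4 N at 80 mm from the pin move it.
- glaze_jar_2: Bystander: lidded glaze jar, 58 mm wide, 73 mm high, origin under its centre.
- glaze_jar_3: Bystander: lidded glaze jar, 58 mm wide, 73 mm high, origin under its centre.
- water_cup: Bystander: enamel cup, 72 mm wide, 64 mm high, origin under its centre.
- test_tile_1: Bystander: flat test tile, 72 x 40 x 9 mm, origin under its centre.
- wood_rib: Bystander: flat wooden throwing rib, 66 x 104 x 9 mm, origin under its centre.
- brush_1: Bystander: brush, 206 mm long, lying on the bench, origin under its centre.
- masking_tape: Bystander: roll of masking tape, 104 mm wide, 25 mm high, lying in the tray, origin under its centre.

How it is judged:
On the way:
1. the held square is pressed against the back board and the end board at once (at least 2 N on each), in line with both, with the end board square (contact force between corner_square and back_clamp above 2 N and contact force between corner_square and end_clamp above 2 N and contact force between the fingers and corner_square above 1 N and angle between the x axis of square_grip and the x axis of base_board, either way round below 0.05 rad and value of joint end_board between -0.035 and 0.035 rad), for 0.4 s.
At the end, for the whole second after the job is handed in: The end board is within 2 degrees (0.035 rad) of square; the square stands upright and at rest on the base board, within 0.05 rad of the boards' direction, with both legs within 2.5 mm of the boards' faces (angle between the x axis of square_grip and the x axis of base_board, either way round below 0.05 rad and value of joint end_board between -0.035 and 0.035 rad and x of square_grip in the frame of back_face between -0.0345 and -0.0295 m and y of square_grip in the frame of end_face between 0.0295 and 0.0345 m and angle between square_grip's own z axis and vertical below 0.06 rad and z of square_grip in the frame of base_board between 0.072 and 0.08 m and linear speed of corner_square below 0.01 m/s); the robot touches nothing.
It fails at once if the square pushes a board with more than 25 N (contact force between corner_square and back_clamp above 25 N or contact force between corner_square and end_clamp above 25 N).
It fails at once if the robot itself pushes a board (contact force between any of the arm, the fingers and back_clamp above 2 N or contact force between any of the arm, the fingers and end_clamp above 2 N).
It fails at once if a bystander is moved by more than 25 mm (distance of any of glaze_jar_2, glaze_jar_3, water_cup, test_tile_1, wood_rib, brush_1, masking_tape from where it was at the start of the episode above 0.025 m).
It also fails if it takes over 59 s, if anything falls off the work surface, if the arm or the gripper's body presses on something with over 40 N, if the wrist force passes 120 N, or if a joint passes its speed limit or range.

## Working session

There is one attempt and no reset: what is moved stays moved. The work goes in short steps, Python scripts to look and compute and a tool call to move; the robot and the scene stay as the last step left them, time stands still between calls to the robot, and variables do not carry over. Pictures are saved under pics/ and viewed, at most 10 in all, crops included, and the job is handed in when it is done.

Besides the shell and the picture viewer there is one more tool, called as name(argument=value, ...), one argument or row to a line, values as JSON. arm_command: Moves the arm, as the interface text tells. Its arguments: {"type":"object","properties":{"steps":{"type":"array","items":{"type":"object","properties":{"rot":{"type":"array","items":{"type":"number"}},"slide":{"type":"array","items":{"type":"number"}},"grip":{"type":"number"}}}},"newtons":{"type":"number"}},"required":["steps"]}

```bash
mkdir -p pics
cat > h.py <<'E'
import numpy as np, cv2
from bench import sensors, eyes, order
def ray(p,uv):
    K=np.array(p["intrinsics"]);k=p["k1"];T=np.array(p["pose"])
    d=(np.array(uv,float)-K[:2,2])/[K[0,0],K[1,1]];s=d.copy()
    for _ in range(20): s=d/(1+k*(s@s))
    return T[:3,3],T[:3,:3]@np.r_[s,1]
def onz(p,uv,z):
    o,d=ray(p,uv);return o+d*(z-o[2])/d[2]
def proj(p,X):
    K=np.array(p["intrinsics"]);k=p["k1"];T=np.array(p["pose"])
    c=T[:3,:3].T@(np.array(X)-T[:3,3]);s=c[:2]/c[2];s=s*(1+k*(s@s));return K[:2,:2].diagonal()*s+K[:2,2]
def save(p,n,crop=None,f=1):
    im=cv2.cvtColor(p["pixels"],cv2.COLOR_RGB2BGR)
    if crop: a,b,c,d=crop; im=im[b:d,a:c]
    cv2.imwrite("pics/"+n,cv2.resize(im,None,fx=f,fy=f,interpolation=cv2.INTER_CUBIC))
E
python3 - <<'E'
from h import *
np.set_printoptions(precision=3,suppress=True)
for n in("top","scene"):
    p=eyes.camera(n);save(p,n+"0.png");print(n,p["pose"],p["intrinsics"],p["k1"])
    for t in("square_grip","base_board","back_clamp","end_clamp","masking_tape"):
        for r in eyes.look_for(t,p)[:2]:print(t,np.round(r["bbox"],1),r["conf"])
print(sensors.read_state())
E
```

```text
top [[-0.011 -0.982  0.19   0.364]
 [-1.     0.01  -0.004 -0.038]
 [ 0.002 -0.19  -0.982  1.219]
 [ 0.     0.     0.     1.   ]] [[388.815   0.    317.807]
 [  0.    388.815 200.051]
 [  0.      0.      1.   ]] -0.047217583181703965
square_grip [212.3 203.1 234.4 236.9] 0.8
base_board [345.  204.5 409.1 263.6] 0.87
back_clamp [359.2 207.4 404.6 225.9] 0.95
end_clamp [384.  226.2 401.  260.7] 0.62
masking_tape [301.3 165.8 317.5 190.9] 0.74
masking_tape [202.2 135.3 235.7 164.9] 0.68
scene [[-0.675 -0.37   0.639 -0.367]
 [-0.738  0.31  -0.6    0.847]
 [ 0.024 -0.876 -0.482  0.794]
 [ 0.     0.     0.     1.   ]] [[490.057   0.    323.114]
 [  0.    490.057 198.794]
 [  0.      0.      1.   ]] -0.033306113852929836
square_grip [230.1 237.  263.5 275.2] 0.61
square_grip [302.3 180.7 317.6 206.4] 0.53
base_board [352.8 201.9 416.6 235.6] 0.77
back_clamp [354.  192.8 393.1 208.7] 0.78
end_clamp [388.6 193.2 414.5 216.4] 0.5
masking_tape [177.  219.  215.8 239.4] 0.93
{'time': 0.6, 'joint_positions': array([ 1.244,  0.332, -0.065,  1.46 ,  0.022,  1.35 , -0.088]), 'joint_vel': array([ 0.   , -0.001,  0.001, -0.001, -0.001,  0.001, -0.002]), 'joint_torque': array([  0.   , -62.275,   0.025, -38.998,  -0.061,   0.032,   0.   ]), 'ee_pos': array([ 0.187, -0.596,  0.223]), 'eef_rot': array([0.988, 0.151, 0.   , 0.   ]), 'ft_force': array([0.39 , 0.213, 0.612]), 'torque': array([-0.005, -0.002,  0.006]), 'grip_force': 0.0, 'width': 0.08685750826430552}
```

Run:
```python
from h import *
p=eyes.camera("top")
im=cv2.cvtColor(p["pixels"],cv2.COLOR_RGB2BGR)
a=cv2.resize(im[120:280,180:440],None,fx=3,fy=3,interpolation=cv2.INTER_CUBIC);cv2.imwrite("pics/topc.png",a)
p=eyes.camera("scene");save(p,"scc.png",(160,150,430,300),2.9)
```

```text
(no output)
```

View pics/topc.png

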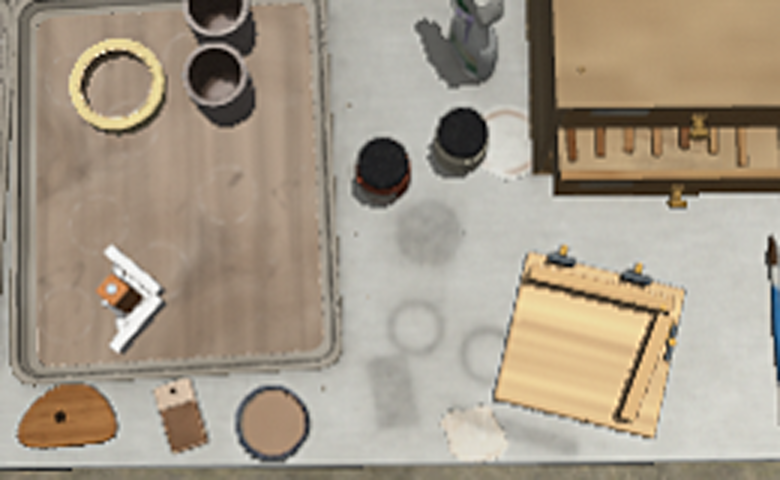

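View pics/scc.png

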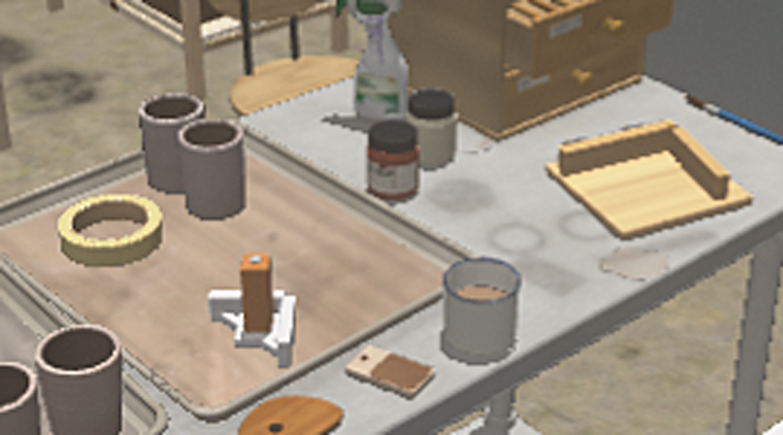

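The pictures show the square in the tray (top crop ~(130,297), corner pointing to world −y, post orange) and the mould box with the back board on the +x side and the leaning end board on the −y side. I'll fit the poses from the silhouettes in both views.

```bash
cat > fit.py <<'E'
from h import *
from scipy.optimize import minimize
S=6
def prism(x0,x1,y0,y1,z0,z1): return np.array([[x,y,z] for x in(x0,x1) for y in(y0,y1) for z in(z0,z1)],float)/1000
def R(a): return np.array([[np.cos(a),-np.sin(a),0],[np.sin(a),np.cos(a),0],[0,0,1]])
def sil(p,parts,roi):
    a,b,c,d=roi;m=np.zeros(((d-b)*S,(c-a)*S),np.uint8)
    for P in parts:
        uv=np.array([proj(p,X) for X in P]);uv=((uv-[a,b]+.5)*S-.5)
        cv2.fillConvexPoly(m,cv2.convexHull((uv*16).astype(np.int32)),255,shift=4)
    return cv2.resize(m,(c-a,d-b),interpolation=cv2.INTER_AREA)/255.
def square(q,z):
    L=[prism(20,32,-22,48,0,30),prism(-48,22,-32,-20,0,30),prism(-13,13,-13,13,0,88),np.array([[22,-32,0],[32,-22,0],[20,-20,0],[22,-32,30],[32,-22,30],[20,-20,30]])/1000.]
    return [P@R(q[2]).T+[q[0],q[1],z] for P in L]
def base(q):
    B=[prism(-80,80,-85,85,0,12),prism(50+q[4],66+q[4],-70,80,12,42)]
    e=prism(-120,0,-16,0,12,42)@R(q[3]).T+np.array([.05+q[4]/1e3,-.055+q[5]/1e3,0])
    return [P@R(q[2]).T+[q[0],q[1],0] for P in B+[e]]
def fit(model,q0,step,views):
    f=lambda q:sum(np.abs(sil(p,model(q),r)-m).sum() for p,r,m in views)
    for i in range(3):
        s=np.vstack([q0]+[np.array(q0)+np.eye(len(q0))[j]*step[j] for j in range(len(q0))])
        r=minimize(f,q0,method="Nelder-Mead",options=dict(initial_simplex=s,maxiter=250));q0=r.x
    return r
E
cat > go.py <<'E'
from fit import *
np.set_printoptions(precision=4,suppress=True)
t=eyes.camera("top");s=eyes.camera("scene")
def msk(p,roi,f):
    a,b,c,d=roi;i=p["pixels"][b:d,a:c];h=cv2.cvtColor(i,cv2.COLOR_RGB2HSV).astype(int)
    return f(i.astype(int),h).astype(float)
sq=lambda i,h:((h[...,1]<25)&(h[...,2]>185))|((h[...,1]>125)&(h[...,0]<16)&(h[...,2]>110))
wd=lambda i,h:(h[...,0]>10)&(h[...,0]<26)&(h[...,1]>60)&(h[...,2]>60)
V=[(p,r,msk(p,r,sq)) for p,r in((t,(205,190,245,245)),(s,(225,232,268,280)))]
W=[(p,r,msk(p,r,wd)) for p,r in((t,(338,198,415,272)),(s,(345,188,424,237)))]
x0=onz(t,(220,217),.088)
a=fit(lambda q:square(q,.002),[x0[0],x0[1],-.8],[.01,.01,.1],V);print(x0,a.x,a.fun)
b0=onz(t,(377,234),.012)
b=fit(base,[b0[0],b0[1],-.2,-.15,0,0],[.01,.01,.05,.05,3,3],W);print(b0,b.x,b.fun)
rows=[]
for (p,r,m),M in zip(V+W,[square(a.x,.002)]*2+[base(b.x)]*2):
    A=p["pixels"][r[1]:r[3],r[0]:r[2],::-1].copy();q=sil(p,M,r)
    o=np.hstack([cv2.resize(A,(300,280)),cv2.resize(np.dstack([m*255,q*255,m*0]).astype(np.uint8),(300,280),interpolation=0)]);rows.append(o)
o=np.vstack([np.hstack(rows[:2]),np.hstack(rows[2:])]);cv2.imwrite("pics/fit.png",cv2.resize(o,(800,400)))
for n,p in(("t",t),("s",s)):
  for k in("glaze_jar_2","water_cup","test_tile_1","wood_rib","brush_1","masking_tape"):
    for r in eyes.look_for(k,p)[:2]:
        l,u,rr,d=r["bbox"];print(n,k,round(r["conf"],2),onz(p,((l+rr)/2,(u+d)/2),.03)[:2])
E
python3 go.py
```

```text
[0.5349 0.2465 0.088 ] [ 0.5413  0.2632 -0.7373] 674.5490196078431
[ 0.488  -0.2256  0.012 ] [ 0.4876 -0.223  -0.2529 -0.148  -8.8883  7.0841] 344.3843137254902
t glaze_jar_2 0.81 [ 0.6982 -0.0895]
t glaze_jar_2 0.79 [ 0.6694 -0.0114]
t water_cup 0.92 [0.415  0.1103]
t test_tile_1 0.59 [0.4151 0.1932]
t test_tile_1 0.51 [0.763  0.2676]
t wood_rib 0.95 [0.4138 0.3154]
t brush_1 0.74 [0.4215 0.314 ]
t brush_1 0.48 [ 0.4896 -0.4206]
t masking_tape 0.67 [0.7636 0.2736]
s glaze_jar_2 0.76 [ 0.6757 -0.0088]
s glaze_jar_2 0.43 [0.7397 0.3012]
s water_cup 0.86 [0.4122 0.0989]
s test_tile_1 0.71 [0.3886 0.2338]
s wood_rib 0.59 [0.3777 0.3476]
s brush_1 0.69 [ 0.462  -0.3669]
s masking_tape 0.62 [0.7486 0.2968]
```

View pics/fit.png

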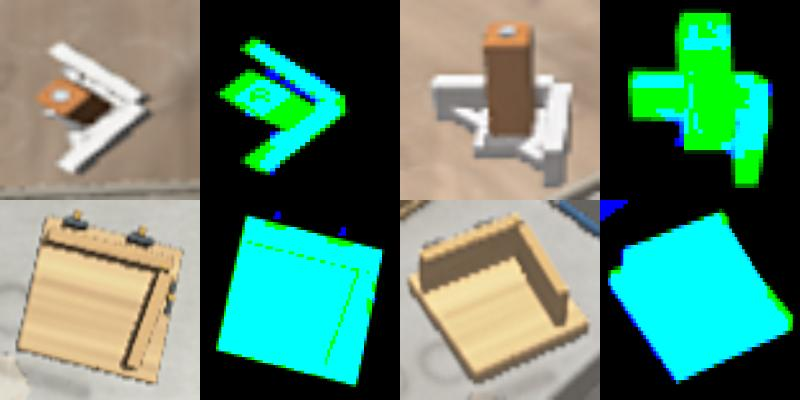

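```bash
sed -i 's/^sq=.*/sq=lambda i,h:((h[...,1]<22)\&(h[...,2]>150))|((h[...,1]>100)\&((h[...,0]<14)|(h[...,0]>172)))/' go.py
sed -i '/^for n,p in(("t"/,$d' go.py
cat >> go.py <<'E'
for v in V:
    a1=fit(lambda q:square(q,.002),a.x,[.005,.005,.05],[v]);print(a1.x,a1.fun)
# inner line of boards in the top view: dark line / edges
roi=(338,198,415,272);A=t["pixels"][roi[1]:roi[3],roi[0]:roi[2],::-1]
cv2.imwrite("pics/box.png",cv2.resize(A,None,fx=8,fy=8,interpolation=cv2.INTER_CUBIC))
E
python3 go.py
python3 - <<'E'
import cv2,numpy as np
a=cv2.imread('pics/box.png');b=cv2.imread('pics/fit.png')
cv2.imwrite('pics/both.png',cv2.resize(np.vstack([cv2.resize(b,(616,200),),a[:390]]),None,fx=1,fy=1))
E
```

```text
[0.5349 0.2465 0.088 ] [ 0.5408  0.2625 -0.7428] 463.764705882353
[ 0.488  -0.2256  0.012 ] [ 0.4877 -0.2225 -0.2526 -0.1467 -8.9058  6.5413] 344.9450980392157
[ 0.5428  0.2618 -0.6821] 141.34509803921569
[ 0.5384  0.2651 -0.7629] 305.5882352941177
```

View pics/both.png

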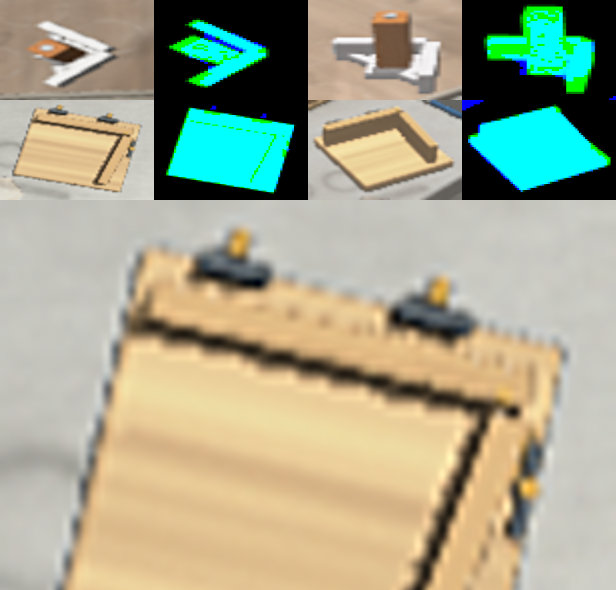

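```bash
cat > l.py <<'E'
from fit import *
np.set_printoptions(precision=4,suppress=True)
t=eyes.camera("top");f=lambda u,v:(338+(u+.5)/8-.5,198+(v-200+.5)/8-.5)
for n,z,pts in(("back bottom",.012,[(145,330),(480,410)]),("back top",.042,[(145,315),(490,396)]),("left base",.012,[(127,350),(68,588)]),("end bottom",.012,[(480,415),(412,585)]),("pin top",.042,[(507,396),(507,402)])):
    P=[onz(t,f(*q),z) for q in pts];d=P[1]-P[0];print(n,P[0][:2],P[1][:2],np.arctan2(d[1],d[0]))
# subpixel: darkest row per column along back line
i=cv2.cvtColor(t["pixels"],cv2.COLOR_RGB2GRAY).astype(float)
pts=[]
for u in range(360,397):
    v0=212+(u-356)*.235+1.5;r=np.arange(int(v0)-4,int(v0)+6);w=np.clip(150-i[r,u],0,None)
    if w.sum()>20: pts.append((u,(w*r).sum()/w.sum()))
P=np.array([onz(t,q,.027)[:2] for q in pts]);c=np.polyfit(P[:,1],P[:,0],1);print("dark back yaw",-np.arctan(c[0]),P[0],P[-1],np.std(P[:,0]-np.polyval(c,P[:,1])))
W=[]
wd=lambda h:(h[...,0]>10)&(h[...,0]<26)&(h[...,1]>60)&(h[...,2]>20)
r=(338,198,415,272);h=cv2.cvtColor(t["pixels"][r[1]:r[3],r[0]:r[2]],cv2.COLOR_RGB2HSV).astype(int)
q=fit(base,[.488,-.2225,-.25,-.15,0,0],[.005,.005,.03,.05,3,3],[(t,r,wd(h).astype(float))]);print(q.x,q.fun)
E
python3 l.py
```

```text
back bottom [ 0.5523 -0.161 ] [ 0.5192 -0.2914] -1.8193024671721763
back top [ 0.5535 -0.1581] [ 0.5207 -0.2892] -1.815557732021484
left base [ 0.5445 -0.1537] [ 0.4517 -0.1283] 2.8745744688100885
end bottom [ 0.5173 -0.2913] [ 0.4513 -0.2617] 2.719521810176329
pin top [ 0.5206 -0.2957] [ 0.5183 -0.2956] 3.091434913712023
dark back yaw -0.25831429939497436 [ 0.548  -0.1728] [ 0.5175 -0.2834] 0.000577957184028282
[ 0.4875 -0.2239 -0.2541 -0.1644  2.7235  1.1855] 136.33333333333334
```

arm_command(
  steps=[
    {"slide": [0.04, 0.06, 0]},
    {"slide": [0.04, 0.06, 0]},
    {"slide": [0.04, 0.06, 0]},
    {"slide": [0.03, 0.06, 0]},
    {"slide": [0.03, 0.06, 0]},
    {"slide": [0.03, 0.06, 0]},
    {"slide": [0.02, 0.06, 0]},
    {"slide": [0.02, 0.06, 0]},
  ],
)

```text
schema error: expected keys rot, slide, grip
```

arm_command(
  steps=[
    {"rot": [0, 0, 4], "slide": [0.033, 0.037, 0], "grip": 1},
    {"rot": [0, 0, 4], "slide": [0.033, 0.037, 0], "grip": 1},
    {"rot": [0, 0, 4], "slide": [0.033, 0.037, 0], "grip": 1},
    {"rot": [0, 0, 4], "slide": [0.033, 0.037, 0], "grip": 1},
    {"rot": [0, 0, 4], "slide": [0.033, 0.037, 0], "grip": 1},
    {"rot": [0, 0, 4], "slide": [0.033, 0.037, 0], "grip": 1},
    {"rot": [0, 0, 4], "slide": [0.033, 0.037, 0], "grip": 1},
    {"rot": [0, 0, 4], "slide": [0.033, 0.037, 0], "grip": 1},
  ],
)

```text
time: 2.55
ee_pos: [0.4519, -0.2992, 0.2228]
eef_rot: [0.908, 0.419, 0.0, 0.0]
ft_force: [0.8, -0.3, -0.0]
width: 0.0871
grip_force: 0.0
```

arm_command(
  steps=[
    {"rot": [0, 0, 0], "slide": [0.011, 0.06, 0], "grip": 1},
    {"rot": [0, 0, 0], "slide": [0.011, 0.06, 0], "grip": 1},
    {"rot": [0, 0, 0], "slide": [0.011, 0.06, 0], "grip": 1},
    {"rot": [0, 0, 0], "slide": [0.011, 0.06, 0], "grip": 1},
    {"rot": [0, 0, 0], "slide": [0.011, 0.06, 0], "grip": 1},
    {"rot": [0, 0, 0], "slide": [0.011, 0.06, 0], "grip": 1},
    {"rot": [0, 0, 0], "slide": [0.011, 0.06, 0], "grip": 1},
    {"rot": [0, 0, 0], "slide": [0.01, 0.06, 0], "grip": 1},
  ],
)

```text
time: 3.55
ee_pos: [0.5383, 0.1812, 0.2229]
eef_rot: [0.909, 0.418, 0.0, 0.0]
ft_force: [1.3, -0.6, -0.3]
width: 0.0871
grip_force: 0.0
```

arm_command(
  steps=[
    {"rot": [0, 0, 0], "slide": [0.001, 0.041, 0], "grip": 1},
    {"rot": [0, 0, 0], "slide": [0.001, 0.041, 0], "grip": 1},
    {"rot": [0, 0, 0], "slide": [0, 0, -0.04], "grip": 1},
    {"rot": [0, 0, 0], "slide": [0, 0, -0.04], "grip": 1},
    {"rot": [0, 0, 0], "slide": [0, 0, -0.03], "grip": 1},
    {"rot": [0, 0, 0], "slide": [0, 0, 0], "grip": 1},
    {"rot": [0, 0, 0], "slide": [0, 0, 0], "grip": 1},
    {"rot": [0, 0, 0], "slide": [0, 0, 0], "grip": 1},
  ],
)

```text
time: 4.55
ee_pos: [0.5408, 0.262, 0.1142]
eef_rot: [0.909, 0.418, 0.001, 0.0]
ft_force: [-0.1, 0.0, 0.3]
width: 0.087
grip_force: 0.0
```

Run:
```python
from h import *
A=eyes.camera("top");B=eyes.camera("scene")
f=lambda p,c:cv2.resize(p["pixels"][c[1]:c[3],c[0]:c[2],::-1],(400,400),interpolation=cv2.INTER_CUBIC)
cv2.imwrite("pics/g1.png",np.hstack([f(A,(185,180,255,250)),f(B,(205,205,285,285))]))
print(sensors.read_state()["ee_pos"])
```

```text
[0.54055387 0.26186724 0.11376927]
```

View pics/g1.png

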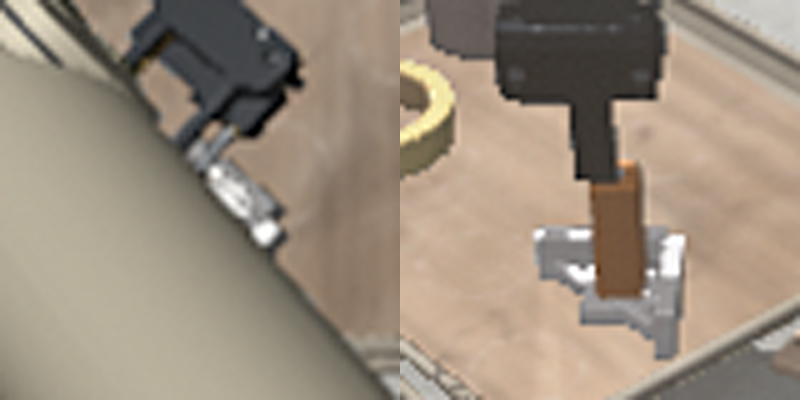

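Run:
```python
from h import *
B=eyes.camera("scene");c=lambda X:(proj(B,X)-205)*5
y=np.array([np.cos(-.706),np.sin(-.706),0]);t=np.array([.5406,.2619,.1138])
print("finger tip",c(t-y*.05),"post top",c([.5408,.2625,.088]),"post z.032",c([.5408,.2625,.032]))
```

```text
finger tip [197.3392945  175.86693786] post top [208.97891423 164.02853639] post z.032 [214.51212255 252.40771265]
```

The view shows the finger at crop (197,178) and the post at (217,165..295), as predicted within about 2 mm. I'll descend and grip.

arm_command(
  steps=[
    {"rot": [0, 0, 0], "slide": [-0.001, -0.001, -0.03], "grip": 1},
    {"rot": [0, 0, 0], "slide": [0, 0, -0.03], "grip": 1},
    {"rot": [0, 0, 0], "slide": [0, 0, -0.011], "grip": 1},
    {"rot": [0, 0, 0], "slide": [0, 0, 0], "grip": 1},
    {"rot": [0, 0, 0], "slide": [0, 0, 0], "grip": 0.2},
    {"rot": [0, 0, 0], "slide": [0, 0, 0], "grip": 0.2},
    {"rot": [0, 0, 0], "slide": [0, 0, 0], "grip": 0.2},
    {"rot": [0, 0, 0], "slide": [0, 0, 0], "grip": 0.2},
  ],
  newtons=20,
)

```text
time: 5.7
ee_pos: [0.5391, 0.2607, 0.0418]
eef_rot: [0.908, 0.418, 0.0, 0.0]
ft_force: [0.3, 0.3, -0.3]
width: 0.0547
grip_force: 0.0
```

arm_command(
  steps=[
    {"rot": [0, 0, 0], "slide": [0, 0, 0], "grip": 0},
    {"rot": [0, 0, 0], "slide": [0, 0, 0], "grip": 0},
    {"rot": [0, 0, 0], "slide": [0, 0, 0], "grip": 0},
    {"rot": [0, 0, 0], "slide": [0, 0, 0], "grip": 0},
    {"rot": [0, 0, 0], "slide": [0, 0, 0], "grip": 0},
    {"rot": [0, 0, 0], "slide": [0, 0, 0], "grip": 0},
    {"rot": [0, 0, 0], "slide": [0, 0, 0], "grip": 0},
    {"rot": [0, 0, 0], "slide": [0, 0, 0], "grip": 0},
  ],
  newtons=50,
)

```text
time: 6.7
ee_pos: [0.5389, 0.2606, 0.0415]
eef_rot: [0.908, 0.418, -0.0, -0.0]
ft_force: [0.5, 1.3, -0.7]
width: 0.0257
grip_force: 49.9
```

arm_command(
  steps=[
    {"rot": [0, 0, 0], "slide": [0, 0, 0.03], "grip": 0},
    {"rot": [0, 0, 0], "slide": [0, 0, 0.04], "grip": 0},
    {"rot": [0, 0, 0], "slide": [0, 0, 0.04], "grip": 0},
    {"rot": [0, 0, 2.9], "slide": [-0.0055, -0.03, 0], "grip": 0},
    {"rot": [0, 0, 2.9], "slide": [-0.0055, -0.04, 0], "grip": 0},
    {"rot": [0, 0, 2.9], "slide": [-0.0055, -0.05, 0], "grip": 0},
    {"rot": [0, 0, 2.9], "slide": [-0.0055, -0.05, 0], "grip": 0},
    {"rot": [0, 0, 2.9], "slide": [-0.0055, -0.05, 0], "grip": 0},
  ],
)

```text
time: 7.7
ee_pos: [0.5109, 0.0388, 0.1514]
eef_rot: [0.848, 0.53, -0.0, 0.0]
ft_force: [0.9, -0.9, -2.8]
width: 0.0258
grip_force: 49.9
```

arm_command(
  steps=[
    {"rot": [0, 0, 2.9], "slide": [-0.0055, -0.055, 0], "grip": 0},
    {"rot": [0, 0, 2.9], "slide": [-0.005, -0.055, 0], "grip": 0},
    {"rot": [0, 0, 2.9], "slide": [-0.005, -0.055, 0], "grip": 0},
    {"rot": [0, 0, 2.9], "slide": [-0.004, -0.05, 0], "grip": 0},
    {"rot": [0, 0, 0], "slide": [0, -0.03, 0], "grip": 0},
    {"rot": [0, 0, 0], "slide": [0, -0.021, 0], "grip": 0},
    {"rot": [0, 0, 0], "slide": [0, 0, -0.03], "grip": 0},
    {"rot": [0, 0, 0], "slide": [0, 0, 0], "grip": 0},
  ],
)

```text
time: 8.7
ee_pos: [0.4907, -0.2242, 0.1197]
eef_rot: [0.79, 0.613, -0.001, -0.002]
ft_force: [-0.3, 0.9, -2.3]
width: 0.0256
grip_force: 49.9
```

```bash
cat > v.py <<'E'
import sys
from fit import *
A=eyes.camera("top");B=eyes.camera("scene");s=sensors.read_state();np.set_printoptions(precision=4,suppress=True)
x,y,z=s["ee_pos"];q=s["eef_rot"];yaw=2*np.arctan2(q[1],q[0])-np.pi/2
o=np.array([.4877,-.2232]);c,k=np.cos(-.253),np.sin(-.253);d=np.array([x,y])-o
print(s["ee_pos"],q,"yaw",yaw,"tcp in base mm",1e3*(c*d[0]+k*d[1]),1e3*(-k*d[0]+c*d[1]),"F",s["ft_force"],"width",s["width"])
def f(p,r):
    im=p["pixels"][r[1]:r[3],r[0]:r[2],::-1];im=cv2.resize(im,(400,400),interpolation=cv2.INTER_CUBIC);im2=im.copy()
    for P in square([x,y,yaw],z-.0395)[:3]:
        uv=np.array([proj(p,X) for X in P]);uv=((uv-r[:2]+.5)*400/(r[2]-r[0]))
        for i in range(8):
            for b in(1,2,4):
                if i^b>i: cv2.line(im2,tuple(uv[i].astype(int)),tuple(uv[i^b].astype(int)),(0,0,255),1)
    return np.vstack([im,im2]) if 0 else im2
cv2.imwrite("pics/"+sys.argv[1],np.hstack([f(A,(338,195,418,275)),f(B,(340,160,420,240))]))
E
python3 v.py p1.png
```

```text
[ 0.4923 -0.2245  0.1221] [ 0.7902  0.6128  0.0002 -0.0002] yaw -0.2515602372493466 tcp in base mm 4.81918399872749 -0.13873090610955013 F [-0.0818 -0.3043 -1.7127] width 0.02611940298035632
```

View pics/p1.png

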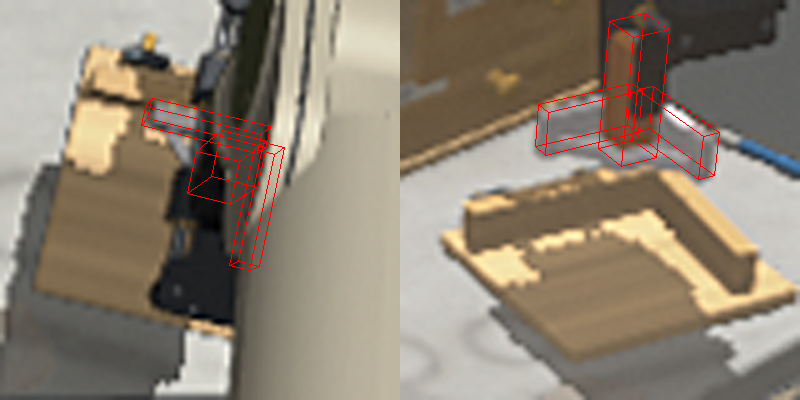

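arm_command(
  steps=[
    {"rot": [0, 0, 0], "slide": [0, 0, -0.025], "grip": 0},
    {"rot": [0, 0, 0], "slide": [0, 0, -0.025], "grip": 0},
    {"rot": [0, 0, 0], "slide": [0, 0, -0.012], "grip": 0},
    {"rot": [0, 0, 0], "slide": [0, 0, -0.002], "grip": 0},
    {"rot": [0, 0, 0], "slide": [0, 0, 0], "grip": 0},
    {"rot": [0, 0, 0], "slide": [0, 0, 0], "grip": 0},
    {"rot": [0, 0, 0], "slide": [0, 0, 0], "grip": 0},
    {"rot": [0, 0, 0], "slide": [0, 0, 0], "grip": 0},
  ],
)

```text
time: 9.8
ee_pos: [0.4921, -0.2255, 0.0578]
eef_rot: [0.791, 0.612, 0.0, 0.0]
ft_force: [0.3, -0.1, -3.0]
width: 0.0258
grip_force: 49.9
```

arm_command(
  steps=[
    {"rot": [0, 0, 0], "slide": [0, 0, -0.001], "grip": 0},
    {"rot": [0, 0, 0], "slide": [0, 0, -0.001], "grip": 0},
    {"rot": [0, 0, 0], "slide": [0, 0, -0.001], "grip": 0},
    {"rot": [0, 0, 0], "slide": [0, 0, -0.001], "grip": 0},
    {"rot": [0, 0, 0], "slide": [0, 0, -0.001], "grip": 0},
    {"rot": [0, 0, 0], "slide": [0, 0, 0], "grip": 0},
    {"rot": [0, 0, 0], "slide": [0, 0, 0], "grip": 0},
    {"rot": [0, 0, 0], "slide": [0, 0, 0], "grip": 0},
  ],
)

```text
time: 10.8
ee_pos: [0.492, -0.2254, 0.0526]
eef_rot: [0.791, 0.612, 0.0, 0.0]
ft_force: [-0.2, -0.2, -2.6]
width: 0.0258
grip_force: 49.9
```

arm_command(
  steps=[
    {"rot": [0, 0, 0], "slide": [0.00194, -0.0005, 0], "grip": 0},
    {"rot": [0, 0, 0], "slide": [0.00194, -0.0005, 0], "grip": 0},
    {"rot": [0, 0, 0], "slide": [0.00097, -0.00025, 0], "grip": 0},
    {"rot": [0, 0, 0], "slide": [0.00097, -0.00025, 0], "grip": 0},
    {"rot": [0, 0, 0], "slide": [0, 0, 0], "grip": 0},
    {"rot": [0, 0, 0], "slide": [0, 0, 0], "grip": 0},
    {"rot": [0, 0, 0], "slide": [0, 0, 0], "grip": 0},
    {"rot": [0, 0, 0], "slide": [0, 0, 0], "grip": 0},
  ],
)

```text
time: 11.8
ee_pos: [0.4978, -0.2269, 0.0526]
eef_rot: [0.791, 0.612, 0.0, 0.0]
ft_force: [0.6, 0.4, -1.7]
width: 0.026
grip_force: 49.9
```

arm_command(
  steps=[
    {"rot": [0, 0, 0], "slide": [0.00097, -0.00025, 0], "grip": 0},
    {"rot": [0, 0, 0], "slide": [0, 0, 0], "grip": 0},
    {"rot": [0, 0, 0], "slide": [0.00097, -0.00025, 0], "grip": 0},
    {"rot": [0, 0, 0], "slide": [0, 0, 0], "grip": 0},
    {"rot": [0, 0, 0], "slide": [0, 0, 0], "grip": 0},
    {"rot": [0, 0, 0], "slide": [0, 0, 0], "grip": 0},
    {"rot": [0, 0, 0], "slide": [0, 0, 0], "grip": 0},
    {"rot": [0, 0, 0], "slide": [0, 0, 0], "grip": 0},
  ],
)

```text
time: 12.8
ee_pos: [0.4997, -0.2274, 0.0526]
eef_rot: [0.791, 0.612, 0.0, 0.0]
ft_force: [-1.0, -0.6, -2.7]
width: 0.026
grip_force: 49.9
```

arm_command(
  steps=[
    {"rot": [0, 0, 0], "slide": [0.00097, -0.00025, 0], "grip": 0},
    {"rot": [0, 0, 0], "slide": [0, 0, 0], "grip": 0},
    {"rot": [0, 0, 0], "slide": [0, 0, 0], "grip": 0},
    {"rot": [0, 0, 0], "slide": [0, 0, 0], "grip": 0},
    {"rot": [0, 0, 0], "slide": [0, 0, 0], "grip": 0},
    {"rot": [0, 0, 0], "slide": [0, 0, 0], "grip": 0},
    {"rot": [0, 0, 0], "slide": [0, 0, 0], "grip": 0},
    {"rot": [0, 0, 0], "slide": [0, 0, 0], "grip": 0},
  ],
)

```text
time: 13.8
ee_pos: [0.5006, -0.2276, 0.0525]
eef_rot: [0.791, 0.612, -0.0, -0.0]
ft_force: [-2.0, -0.1, -3.0]
width: 0.026
grip_force: 49.9
```

arm_command(
  steps=[
    {"rot": [0, 0, 0], "slide": [0.00097, -0.00025, 0], "grip": 0},
    {"rot": [0, 0, 0], "slide": [0, 0, 0], "grip": 0},
    {"rot": [0, 0, 0], "slide": [0, 0, 0], "grip": 0},
    {"rot": [0, 0, 0], "slide": [0, 0, 0], "grip": 0},
    {"rot": [0, 0, 0], "slide": [0, 0, 0], "grip": 0},
    {"rot": [0, 0, 0], "slide": [0, 0, 0], "grip": 0},
    {"rot": [0, 0, 0], "slide": [0, 0, 0], "grip": 0},
    {"rot": [0, 0, 0], "slide": [0, 0, 0], "grip": 0},
  ],
)

```text
time: 14.8
ee_pos: [0.5007, -0.2276, 0.0523]
eef_rot: [0.791, 0.612, -0.001, -0.001]
ft_force: [-5.2, 2.0, 0.3]
width: 0.0261
grip_force: 49.9
```

arm_command(
  steps=[
    {"rot": [0, 0, 0], "slide": [-0.00194, 0.0005, 0], "grip": 0},
    {"rot": [0, 0, 0], "slide": [-0.0005, -0.00194, 0], "grip": 0},
    {"rot": [0, 0, 0], "slide": [-0.0005, -0.00194, 0], "grip": 0},
    {"rot": [0, 0, 0], "slide": [-0.0005, -0.00194, 0], "grip": 0},
    {"rot": [0, 0, 0], "slide": [-0.0005, -0.00194, 0], "grip": 0},
    {"rot": [0, 0, 0], "slide": [-0.0005, -0.00194, 0], "grip": 0},
    {"rot": [0, 0, 0], "slide": [0, 0, 0], "grip": 0},
    {"rot": [0, 0, 0], "slide": [0, 0, 0], "grip": 0},
  ],
)

```text
time: 15.8
ee_pos: [0.4973, -0.2369, 0.0526]
eef_rot: [0.791, 0.612, 0.0, -0.0]
ft_force: [1.2, 1.0, -2.0]
width: 0.0255
grip_force: 49.9
```

arm_command(
  steps=[
    {"rot": [0, 0, 0], "slide": [-0.00025, -0.00097, 0], "grip": 0},
    {"rot": [0, 0, 0], "slide": [-0.00025, -0.00097, 0], "grip": 0},
    {"rot": [0, 0, 0], "slide": [-0.00025, -0.00097, 0], "grip": 0},
    {"rot": [0, 0, 0], "slide": [-0.00025, -0.00097, 0], "grip": 0},
    {"rot": [0, 0, 0], "slide": [-0.00025, -0.00097, 0], "grip": 0},
    {"rot": [0, 0, 0], "slide": [-0.00025, -0.00097, 0], "grip": 0},
    {"rot": [0, 0, 0], "slide": [0, 0, 0], "grip": 0},
    {"rot": [0, 0, 0], "slide": [0, 0, 0], "grip": 0},
  ],
)

```text
time: 16.8
ee_pos: [0.4957, -0.2431, 0.0525]
eef_rot: [0.791, 0.612, -0.0, 0.0]
ft_force: [-0.8, 3.0, -3.4]
width: 0.0259
grip_force: 49.9
```

arm_command(
  steps=[
    {"rot": [0, 0, 0], "slide": [-0.00025, -0.00097, 0], "grip": 0},
    {"rot": [0, 0, 0], "slide": [-0.00025, -0.00097, 0], "grip": 0},
    {"rot": [0, 0, 0], "slide": [-0.00025, -0.00097, 0], "grip": 0},
    {"rot": [0, 0, 0], "slide": [-0.00025, -0.00097, 0], "grip": 0},
    {"rot": [0, 0, 0], "slide": [0, 0, 0], "grip": 0},
    {"rot": [0, 0, 0], "slide": [0, 0, 0], "grip": 0},
    {"rot": [0, 0, 0], "slide": [0, 0, 0], "grip": 0},
    {"rot": [0, 0, 0], "slide": [0, 0, 0], "grip": 0},
  ],
)

```text
time: 17.8
ee_pos: [0.4948, -0.247, 0.0526]
eef_rot: [0.791, 0.612, 0.0, 0.0]
ft_force: [-0.8, 1.9, -3.7]
width: 0.0263
grip_force: 49.9
```

arm_command(
  steps=[
    {"rot": [0, 0, 0], "slide": [-0.00025, -0.00097, 0], "grip": 0},
    {"rot": [0, 0, 0], "slide": [-0.00025, -0.00097, 0], "grip": 0},
    {"rot": [0, 0, 0], "slide": [0, 0, 0], "grip": 0},
    {"rot": [0, 0, 0], "slide": [0, 0, 0], "grip": 0},
    {"rot": [0, 0, 0], "slide": [0, 0, 0], "grip": 0},
    {"rot": [0, 0, 0], "slide": [0, 0, 0], "grip": 0},
    {"rot": [0, 0, 0], "slide": [0, 0, 0], "grip": 0},
    {"rot": [0, 0, 0], "slide": [0, 0, 0], "grip": 0},
  ],
)

```text
time: 18.8
ee_pos: [0.4943, -0.2488, 0.0526]
eef_rot: [0.791, 0.612, 0.0, 0.0]
ft_force: [0.4, 3.4, -2.3]
width: 0.0257
grip_force: 49.9
```

arm_command(
  steps=[
    {"rot": [0, 0, 0], "slide": [-0.00025, -0.00097, 0], "grip": 0},
    {"rot": [0, 0, 0], "slide": [0, 0, 0], "grip": 0},
    {"rot": [0, 0, 0], "slide": [0, 0, 0], "grip": 0},
    {"rot": [0, 0, 0], "slide": [0, 0, 0], "grip": 0},
    {"rot": [0, 0, 0], "slide": [0, 0, 0], "grip": 0},
    {"rot": [0, 0, 0], "slide": [0, 0, 0], "grip": 0},
    {"rot": [0, 0, 0], "slide": [0, 0, 0], "grip": 0},
    {"rot": [0, 0, 0], "slide": [0, 0, 0], "grip": 0},
  ],
)

```text
time: 19.8
ee_pos: [0.4941, -0.2496, 0.0526]
eef_rot: [0.791, 0.612, 0.0, -0.0]
ft_force: [0.6, 5.7, -0.7]
width: 0.0254
grip_force: 49.9
```

arm_command(
  steps=[
    {"rot": [0, 0, 0], "slide": [-0.00025, -0.00097, 0], "grip": 0},
    {"rot": [0, 0, 0], "slide": [0, 0, 0], "grip": 0},
    {"rot": [0, 0, 0], "slide": [0, 0, 0], "grip": 0},
    {"rot": [0, 0, 0], "slide": [0, 0, 0], "grip": 0},
    {"rot": [0, 0, 0], "slide": [0, 0, 0], "grip": 0},
    {"rot": [0, 0, 0], "slide": [0, 0, 0], "grip": 0},
    {"rot": [0, 0, 0], "slide": [0, 0, 0], "grip": 0},
    {"rot": [0, 0, 0], "slide": [0, 0, 0], "grip": 0},
  ],
)

```text
time: 20.8
ee_pos: [0.494, -0.2497, 0.0526]
eef_rot: [0.79, 0.613, 0.0, -0.0]
ft_force: [0.2, 7.1, 0.3]
width: 0.0257
grip_force: 49.9
```

arm_command(
  steps=[
    {"rot": [0, 0, 0], "slide": [0.00048, -0.00012, 0], "grip": 0},
    {"rot": [0, 0, 0], "slide": [0.00048, -0.00012, 0], "grip": 0},
    {"rot": [0, 0, 0], "slide": [0.00048, -0.00012, 0], "grip": 0},
    {"rot": [0, 0, 0], "slide": [0.00048, -0.00012, 0], "grip": 0},
    {"rot": [0, 0, 0], "slide": [0, 0, 0], "grip": 0},
    {"rot": [0, 0, 0], "slide": [0, 0, 0], "grip": 0},
    {"rot": [0, 0, 0], "slide": [0, 0, 0], "grip": 0},
    {"rot": [0, 0, 0], "slide": [0, 0, 0], "grip": 0},
  ],
)

```text
time: 21.8
ee_pos: [0.4948, -0.2499, 0.0521]
eef_rot: [0.79, 0.613, -0.0, -0.001]
ft_force: [-3.1, 7.8, 0.9]
width: 0.0259
grip_force: 49.9
```

```bash
python3 v.py p2.png
```

```text
[ 0.4948 -0.2499  0.0521] [ 0.7904  0.6125 -0.0003 -0.0013] yaw -0.2522715761952401 tcp in base mm 13.574285078541703 -24.07263174905545 F [-3.2487  8.364   0.6157] width 0.025788273933553547
```

View pics/p2.png

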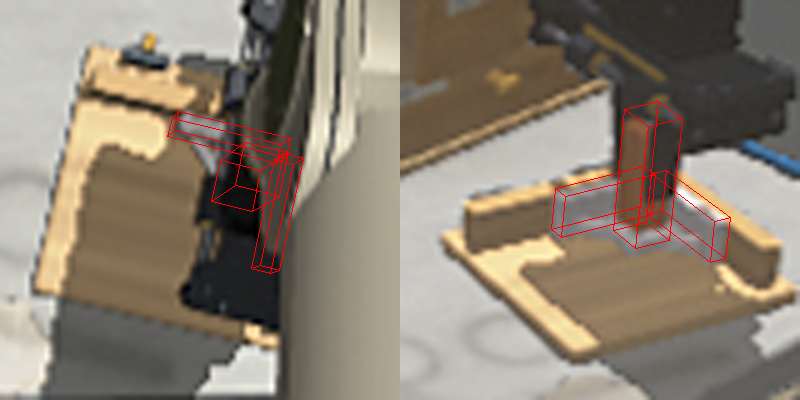

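arm_command(
  steps=[
    {"rot": [0, 0, 0], "slide": [0.00048, -0.00012, 0], "grip": 0},
    {"rot": [0, 0, 0], "slide": [0.00048, -0.00012, 0], "grip": 0},
    {"rot": [0, 0, 0], "slide": [0, 0, 0], "grip": 0},
    {"rot": [0, 0, 0], "slide": [0, 0, 0], "grip": 0},
    {"rot": [0, 0, 0], "slide": [0, 0, 0], "grip": 0},
    {"rot": [0, 0, 0], "slide": [0, 0, 0], "grip": 0},
    {"rot": [0, 0, 0], "slide": [0, 0, 0], "grip": 0},
    {"rot": [0, 0, 0], "slide": [0, 0, 0], "grip": 0},
  ],
)

```text
time: 22.9
ee_pos: [0.4949, -0.2499, 0.0521]
eef_rot: [0.79, 0.612, -0.001, -0.002]
ft_force: [-6.8, 10.7, 3.9]
width: 0.0257
grip_force: 49.9
```

```bash
python3 v.py p3.png; python3 -c "
from h import *
s=sensors.read_state();print(s['torque'])"
```

```text
[ 0.4949 -0.2499  0.052 ] [ 0.7904  0.6125 -0.0009 -0.0021] yaw -0.25224057639709496 tcp in base mm 13.685342892922396 -24.01154534104547 F [-6.7543 11.1646  4.539 ] width 0.025673427440566447
[ 2.30478074  1.5881159  -0.11256492]
```

arm_command(
  steps=[
    {"rot": [0, 0, 0], "slide": [0, 0, 0], "grip": 0},
    {"rot": [0, 0, 0], "slide": [0, 0, 0], "grip": 0},
    {"rot": [0, 0, 0], "slide": [0, 0, 0], "grip": 0},
    {"rot": [0, 0, 0], "slide": [0, 0, 0], "grip": 0},
    {"rot": [0, 0, 0], "slide": [0, 0, 0], "grip": 0},
    {"rot": [0, 0, 0], "slide": [0, 0, -0.0005], "grip": 0},
    {"rot": [0, 0, 0], "slide": [0, 0, 0], "grip": 0},
    {"rot": [0, 0, 0], "slide": [0, 0, 0], "grip": 0},
  ],
)

```text
time: 24.0
ee_pos: [0.4949, -0.2499, 0.0516]
eef_rot: [0.79, 0.613, -0.001, -0.002]
ft_force: [-7.1, 9.8, 4.6]
width: 0.0258
grip_force: 49.9
```

arm_command(
  steps=[
    {"rot": [0, 0, 0], "slide": [-0.0003, 0.0006, 0], "grip": 0},
    {"rot": [0, 0, 0], "slide": [-0.0003, 0.0006, 0], "grip": 0},
    {"rot": [0, 0, 0], "slide": [0, 0, -0.0005], "grip": 0},
    {"rot": [0, 0, 0], "slide": [0, 0, 0], "grip": 0},
    {"rot": [0, 0, 0], "slide": [0, 0, 0], "grip": 0},
    {"rot": [0, 0, 0], "slide": [0, 0, 0], "grip": 0},
    {"rot": [0, 0, 0], "slide": [0, 0, 0], "grip": 0},
    {"rot": [0, 0, 0], "slide": [0, 0, 0], "grip": 0},
  ],
)

```text
time: 25.0
ee_pos: [0.4949, -0.2499, 0.0514]
eef_rot: [0.791, 0.612, -0.001, -0.001]
ft_force: [-6.1, 7.0, 4.0]
width: 0.0256
grip_force: 49.9
```

arm_command(
  steps=[
    {"rot": [0, 0, 0], "slide": [-0.0007, 0.0006, 0], "grip": 0},
    {"rot": [0, 0, 0], "slide": [0, 0, -0.0005], "grip": 0},
    {"rot": [0, 0, 0], "slide": [0, 0, 0], "grip": 0},
    {"rot": [0, 0, 0], "slide": [0, 0, 0], "grip": 0},
    {"rot": [0, 0, 0], "slide": [0, 0, 0], "grip": 0},
    {"rot": [0, 0, 0], "slide": [0, 0, 0], "grip": 0},
    {"rot": [0, 0, 0], "slide": [0, 0, 0], "grip": 0},
    {"rot": [0, 0, 0], "slide": [0, 0, 0], "grip": 0},
  ],
)

```text
time: 26.0
ee_pos: [0.4948, -0.2498, 0.0513]
eef_rot: [0.791, 0.612, -0.0, -0.0]
ft_force: [-4.5, 5.2, 3.5]
width: 0.0257
grip_force: 49.9
```

arm_command(
  steps=[
    {"rot": [0, 0, 0], "slide": [0, 0, 0], "grip": 0},
    {"rot": [0, 0, 0], "slide": [0, 0, 0], "grip": 0},
    {"rot": [0, 0, 0], "slide": [0, 0, 0], "grip": 0.36},
    {"rot": [0, 0, 0], "slide": [0, 0, 0], "grip": 0.4},
    {"rot": [0, 0, 0], "slide": [0, 0, 0], "grip": 0.45},
    {"rot": [0, 0, 0], "slide": [0, 0, 0], "grip": 0.5},
    {"rot": [0, 0, 0], "slide": [0, 0, 0], "grip": 0.5},
    {"rot": [0, 0, 0], "slide": [0, 0, 0], "grip": 0.5},
  ],
  newtons=10,
)

```text
time: 27.0
ee_pos: [0.4953, -0.2496, 0.0511]
eef_rot: [0.791, 0.612, 0.0, 0.0]
ft_force: [-0.1, -0.2, -0.4]
width: 0.0432
grip_force: 0.0
```

arm_command(
  steps=[
    {"rot": [0, 0, 0], "slide": [0, 0, 0.005], "grip": 0.5},
    {"rot": [0, 0, 0], "slide": [0, 0, 0.02], "grip": 0.5},
    {"rot": [0, 0, 0], "slide": [0, 0, 0.03], "grip": 0.5},
    {"rot": [0, 0, 0], "slide": [0, 0, 0.04], "grip": 0.5},
    {"rot": [0, 0, 0], "slide": [0, 0, 0.04], "grip": 0.5},
    {"rot": [0, 0, 0], "slide": [0, 0, 0.04], "grip": 0.5},
    {"rot": [0, 0, 0], "slide": [-0.03, 0.05, 0], "grip": 0.5},
    {"rot": [0, 0, 0], "slide": [-0.03, 0.05, 0], "grip": 0.5},
  ],
)

```text
time: 28.0
ee_pos: [0.4352, -0.148, 0.2277]
eef_rot: [0.791, 0.612, 0.001, 0.001]
ft_force: [-0.4, 1.3, 1.0]
width: 0.0434
grip_force: 0.0
```

arm_command(
  steps=[
    {"rot": [0, 0, 0], "slide": [0, 0.06, 0], "grip": 0.5},
    {"rot": [0, 0, 0], "slide": [0, 0.06, 0], "grip": 0.5},
    {"rot": [0, 0, 0], "slide": [0, 0.06, 0], "grip": 0.5},
    {"rot": [0, 0, 0], "slide": [0, 0.06, 0], "grip": 0.5},
    {"rot": [0, 0, 0], "slide": [0, 0.03, 0], "grip": 0.5},
    {"rot": [0, 0, 0], "slide": [0, 0, 0], "grip": 0.5},
    {"rot": [0, 0, 0], "slide": [0, 0, 0], "grip": 0.5},
    {"rot": [0, 0, 0], "slide": [0, 0, 0], "grip": 0.5},
  ],
)

```text
time: 29.0
ee_pos: [0.4355, 0.1192, 0.2263]
eef_rot: [0.791, 0.612, -0.0, 0.0]
ft_force: [-0.3, -0.4, 0.3]
width: 0.0437
grip_force: 0.0
```

```bash
cat > w.py <<'E'
from fit import *
A=eyes.camera("top");B=eyes.camera("scene")
yaw=-.2525
def f(p,r):
    im=p["pixels"][r[1]:r[3],r[0]:r[2],::-1];im=cv2.resize(im,(400,400),interpolation=cv2.INTER_CUBIC)
    return im
cv2.imwrite("pics/end.png",np.hstack([f(A,(342,198,412,268)),f(B,(350,165,420,235))]))
E
python3 w.py
```

```text
(no output)
```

View pics/end.png

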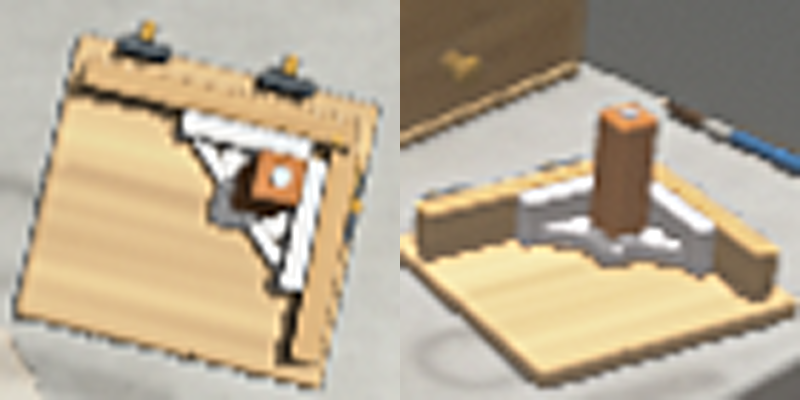

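The picture shows the square standing in the corner, with both legs against the boards and no visible gap (top crop (185,125)–(325,165)–(290,290)). One numerical check of the end board's angle.

```bash
cat > x.py <<'E'
from fit import *
t=eyes.camera("top");np.set_printoptions(precision=4,suppress=True)
g=lambda u,v:(342+(u+.5)*70/400-.5,198+(v+.5)*70/400-.5)
i=cv2.cvtColor(t["pixels"],cv2.COLOR_RGB2HSV).astype(int)
w=((i[...,1]<40)&(i[...,2]>150))
def edge(rows,lo,hi,S):
    P=[]
    for r in rows:
        s=S[r,lo:hi].astype(float);k=np.argmin(np.diff(s)) ;P.append((r,k))
    return P
# outer edge of y=-32 leg / end board: last white->wood crossing per row via saturation rise
P=[]
for r in range(228,247):
    s=i[r,:,1].astype(float);c0=int(round(342+(318-(r-228)*1.05)*70/400))
    for c in range(c0-4,c0+7):
        if s[c]<50<=s[c+1]: P.append(onz(t,(c+(50-s[c])/(s[c+1]-s[c]),r),.042)[:2])
P=np.array(P);c=np.polyfit(P[:,0],P[:,1],1);print("leg line yaw",np.arctan(c[0]),len(P),np.std(P[:,1]-np.polyval(c,P[:,0])))
r=(338,198,415,272);h=i[r[1]:r[3],r[0]:r[2]]
m=((h[...,0]>3)&(h[...,0]<26)&(h[...,1]>60))
white=((h[...,1]<60)&(h[...,2]>150));m=m.astype(np.uint8)
cn,_=cv2.findContours(m,cv2.RETR_EXTERNAL,cv2.CHAIN_APPROX_NONE);m2=np.zeros_like(m);cv2.drawContours(m2,[max(cn,key=cv2.contourArea)],-1,1,-1)
q=fit(base,[.4875,-.2235,-.253,0,-4,-1],[.003,.003,.02,.05,2,2],[(t,r,m2.astype(float))]);print(q.x,q.fun)
for n,z,pts in(("end top inner",.042,[(325,165),(297,360)]),("end outer top",.042,[(358,225),(325,372)])):
    a,b=[onz(t,g(*k),z) for k in pts];print(n,np.arctan2(*(a-b)[1::-1]))
E
python3 x.py
```

```text
leg line yaw -0.2421128013695897 19 0.0004467951260465652
[ 0.4875 -0.2241 -0.2533  0.0219 -3.2369 -0.4428] 114.65098039215685
end top inner -0.1893569006651229
end outer top -0.2696931547947259
```

```bash
cat >> x.py <<'E'
print("extrapolation: offset (mm) of the board's top inner edge from the leg line")
v=i[...,2].astype(float)
for rr in range(236,264,2):
    c0=int(round(342+(318-(rr-228)*1.05)*70/400)); k=c0-6+int(np.argmin(v[rr,c0-6:c0+4]))
    print(rr,k,v[rr,c0-6:c0+8].astype(int),i[rr,c0-6:c0+8,1],c0-6,[round(1e3*float(onz(t,(cc,rr),.042)[1]-np.polyval(c,onz(t,(cc,rr),.042)[0])),1) for cc in(c0-2,c0,c0+2)])
E
python3 x.py | tail -15
```

```text
extrapolation: offset (mm) of the board's top inner edge from the leg line
236 392 [225 255 112 155 246 243 253 112 222 225 226 232 163  99] [  9   0   5   5   3   2   3  48 118 109 106 108 105  57] 390 [9.2, 3.1, -3.0]
238 392 [255 203  59 249 245 242 234 189 222 223 226 239  91 100] [  2   5   9   3   3   1   8  98 114 107 106 112  36  41] 390 [8.0, 1.9, -4.2]
240 391 [230 112  50  99 249 245 250 141 224 223 224 226 222 131] [  8  46  26   5   3   3   2   2 114 109 105 107 113  62] 389 [9.8, 3.7, -2.4]
242 391 [255 255 103 208 245 243 255 141 219 223 225 224 170 224] [  0   0   7   7   3   2   4  76 116 107 105 108 108  98] 389 [8.6, 2.5, -3.6]
244 391 [ 90 105  47 249 244 247 189 195 222 223 223 224 226 164] [ 25   2   5   4   2   1   5 109 113 109 106 109 102  86] 389 [7.4, 1.3, -4.8]
246 390 [197 115  58 233 250 245 255 107 221 223 223 224 202 224] [101  95   4   3   2   2   4  48 118 109 107 107  96 107] 388 [9.2, 3.1, -2.9]
248 390 [127  86  73 121 184 183 191 193 221 222 224 228 184 200] [100  62  35   2   1   1  11 104 112 107 105 106 104  85] 388 [8.0, 1.9, -4.1]
250 394 [2
[... 304 characters left out ...]
 144  73  32 231 225 222 223 224 185 165] [ 89  88  86  87  97 105 128 106 107 106 107 108 103  60] 387 [7.4, 1.4, -4.7]
256 392 [226 228 235 254 135  50  92 230 224 222 222 206 236 201] [ 93  89  90  89  96 117 111 110 108 107 109  98 102   8] 387 [6.2, 0.1, -5.9]
258 392 [218 218 220 232 121  73  36 221 227 221 223 226 200 193] [ 96  97  95  95  97 101 106 106 108 106 107 107  99  82] 386 [8.0, 2.0, -4.1]
260 392 [230 229 231 244 129  67  39 165 213 232 230 224 202 168] [ 92  89  92  92  97 103 118 113 109 108 109  91 106  23] 386 [6.8, 0.8, -5.3]
262 385 [192 216 225 232 239 205 209 209 207 199 198 216 221 204] [105 100 100  97  93  97  96  94  95  94  95  96 102  84] 385 [8.6, 2.6, -3.5]
```

```bash
python3 -c "
from bench import order
print(order.close_job())"
```

```text
the job is handed in; nothing more can be done
None
```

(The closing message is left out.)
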